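# Find the unlatched cover of a desk connection box and push it open

### The arm

A 6-joint arm with a two-finger parallel gripper is mounted at the origin on a cart in front of the work surface, level with it; the furniture and walls round the work are solid. World frame = base frame: x ahead of the robot, y to its left, z up, the work surface at z = 0. Lengths are in m, angles in rad, forces in N, time in s.
With the tool pointing down it reaches from about 0.3 to 0.775 m from the base axis. Payload 14.6 kg.
Tool frame: the origin (TCP) lies midway between the tips of the shut fingers; the grasp point (between the pads) lies 19 mm behind it (ctrl.pinch_z is the distance from the TCP to the grasp point, in m); z points along the fingers, y is the line along which they close (so a half turn about z gives the same grasp; the last joint's range is limited). The gripper opens to 94 mm and grips with 3 to 60 N. Pads are 16 mm wide; open, the fingers measure 119 mm over their backs; the gripper's body (75 mm by 177 mm) begins 78 mm behind the grasp point.
Start: joints at [-1.342, 0.3, 1.521, -0, 1.321, -0.067], TCP at [0.16, -0.526, 0.205] pointing down, gripper open.
Joint ranges: [-3.03, 3.03], [-0.79, 2.21], [0.23, 2.52], [-1.04, 4.18], [0, 3.07], [-2.55, 2.55]. Speed limits (rad/s): [2.22, 2.22, 2.57, 3.14, 3.14, 3.14].

### API

Orientations are given as [roll, pitch, yaw] about the fixed x, y, z axes, in that order (R = Rz(yaw) Ry(pitch) Rx(roll)).
In Python, from station import ctrl gives the robot as it stands.
- The arm moves only by the tool jog_arm, never from a script. Its argument "motion" is a list of rows, each a list of 7 numbers: the shift along the tool's x, y, z in m, then the turn, a rotation vector about the tool's x, y, z in rad, then the opening, from -1 (shut) to 1 (fully open). In form: [[tx, ty, tz, rx, ry, rz, gripper], ...]. A call has 1 to 5 rows; each row shifts and turns the commanded pose from where the row before left it, along the tool's axes as they then stand; what a row does not reach is not made up. A row lasts 1/10 s, in which the tool goes at most 50 mm and 8.59 degrees, less where a joint would pass 70% of its speed; a pose out of reach is approached as far as the arm can. A call is refused whole if a number of a shift passes 0.05 or a number of a turn 0.15, either way. A call with a gripper value outside its range is refused whole. The fingers move at their own pace and stop on an object; "squeeze" is the grip in N (left out, the last holds). Time passes only in rows, so rows that do not move let the fingers close. It gives the time, the measured TCP pose, the force, the opening and the grip force at its end, in the units of the state.
- ctrl.get_obs(): the state, without advancing time (a new reading comes with each control period).
- ctrl.camera(name): name is "scene" or "top" or "wrist"; returns the picture (400x640x3 uint8, red, green, blue); there is no depth.
- ctrl.camera_model(name): a dict with "intrinsics" (3x3 intrinsics, pixels), "rvec" (rotation vector, rad) and "tvec" (3), from world to camera coordinates, as OpenCV has them. Camera axes: x right, y down, z forward; pixel columns grow to the right and rows downward; lengths in m; the calibration is good to about 2 mm. A picture is of the moment at which its call begins: read the wrist's pose just before it. camera_model takes no time and is no camera call; for the wrist camera it gives the pose at the moment of the call.
- ctrl.hand_in(): hands the job in; it is judged then, once.
The state is a dict: "time_s": time; "qpos": joint angles; "joint_vel": joint speeds; "tau": joint torques, N m; "ee_pos": TCP position; "eef_rot": TCP orientation; "force": force on the tool from outside, world axes, zero at the start; "moment": the same for the moment, N m; "grip_width": finger opening in m; "grip_force": force on a finger pad.
Only numpy, scipy, OpenCV 4.12 (cv2) and the standard library are available. Lean on these libraries where they do the work, as an engineer would, in place of code of your own. Each camera call takes 0.05 s, during which the arm holds its last target. There are 200 camera calls.

### The job

One of the four covers on the desk connection box is unlatched: press lightly on the ribbed near ends, one cover after another, to find the one that rocks, press it down until its far edge stands up, then push that edge over towards the front until the cover stands upright, and leave it open. Only touch and push with the fingers: do not force the latched covers, pick nothing up, and leave the other things on the desk where they are.

Things in the scene. Friction and masses are not known exactly. Their poses are not given: they have to be found in the camera images.
- box: Aluminium desk connection box fixed to the desk, 136 (x) x 310 (y) x 66 mm high; origin at the centre of its underside, x from its front (robot side) to its back, y to the left along the row of covers. Four identical grey covers, 72 mm apart, lie flush in its top; each is 92 (x) x 65 (y) x 6 mm on a crosswise pivot at box x = -10, z = 63 mm: 42 mm lie in front of the pivot, 50 mm behind it.
- box_well (a point): Middle of the row, on the top plane (z = 66 mm), 24 mm in front of the pivots. Under the near part of each cover is a well 65 mm wide, into which that part sinks: free for a fingertip to 35 mm below the top, from 43 mm in front of the pivot. Ribs 6 mm wide stand between the wells up to the top.
- box_deck (a point): Middle of the flat deck behind the covers, on the top plane (z = 66 mm), 65 mm behind the pivots; the deck is 26 mm deep (x) and empty. From above it a finger can reach behind the raised far edge of a tipped cover.
- cover_a (a joint): Angle of the leftmost (box y = +0.108) cover: 0 = flush; grows as the near end sinks and the far edge rises; stop at 1.5 rad (nearly upright, 50 mm above the box). If latched, the near end gives 1 to 3 mm like a stiff spring and comes back; if unlatched (one of the four, same look) it sinks under 1 to 3 N and stays, by light friction, at the angle where it is left. The far part cannot be pressed down.
- cover_a_press (a point): Where to press the leftmost (box y = +0.108) cover: on its upper face, mid-width, 24 mm in front of the pivot (18 mm from the near end, which has three fine dark ribs), 66 mm above the desk when shut. Moves with the cover.
- cover_a_edge (a point): Middle of the upper rim of the far edge of the leftmost (box y = +0.108) cover, 50 mm behind the pivot, 66 mm above the desk when shut. Moves with the cover; once it is tipped, a finger behind this edge pushes it towards the front.
- cover_b (a joint): Angle of the second from the left (box y = +0.036) cover: 0 = flush; grows as the near end sinks and the far edge rises; stop at 1.5 rad (nearly upright, 50 mm above the box). If latched, the near end gives 1 to 3 mm like a stiff spring and comes back; if unlatched (one of the four, same look) it sinks under 1 to 3 N and stays, by light friction, at the angle where it is left. The far part cannot be pressed down.
- cover_b_press (a point): Where to press the second from the left (box y = +0.036) cover: on its upper face, mid-width, 24 mm in front of the pivot (18 mm from the near end, which has three fine dark ribs), 66 mm above the desk when shut. Moves with the cover.
- cover_b_edge (a point): Middle of the upper rim of the far edge of the second from the left (box y = +0.036) cover, 50 mm behind the pivot, 66 mm above the desk when shut. Moves with the cover; once it is tipped, a finger behind this edge pushes it towards the front.
- cover_c (a joint): Angle of the third from the left (box y = -0.036) cover: 0 = flush; grows as the near end sinks and the far edge rises; stop at 1.5 rad (nearly upright, 50 mm above the box). If latched, the near end gives 1 to 3 mm like a stiff spring and comes back; if unlatched (one of the four, same look) it sinks under 1 to 3 N and stays, by light friction, at the angle where it is left. The far part cannot be pressed down.
- cover_c_press (a point): Where to press the third from the left (box y = -0.036) cover: on its upper face, mid-width, 24 mm in front of the pivot (18 mm from the near end, which has three fine dark ribs), 66 mm above the desk when shut. Moves with the cover.
- cover_c_edge (a point): Middle of the upper rim of the far edge of the third from the left (box y = -0.036) cover, 50 mm behind the pivot, 66 mm above the desk when shut. Moves with the cover; once it is tipped, a finger behind this edge pushes it towards the front.
- cover_d (a joint): Angle of the rightmost (box y = -0.108) cover: 0 = flush; grows as the near end sinks and the far edge rises; stop at 1.5 rad (nearly upright, 50 mm above the box). If latched, the near end gives 1 to 3 mm like a stiff spring and comes back; if unlatched (one of the four, same look) it sinks under 1 to 3 N and stays, by light friction, at the angle where it is left. The far part cannot be pressed down.
- cover_d_press (a point): Where to press the rightmost (box y = -0.108) cover: on its upper face, mid-width, 24 mm in front of the pivot (18 mm from the near end, which has three fine dark ribs), 66 mm above the desk when shut. Moves with the cover.
- cover_d_edge (a point): Middle of the upper rim of the far edge of the rightmost (box y = -0.108) cover, 50 mm behind the pivot, 66 mm above the desk when shut. Moves with the cover; once it is tipped, a finger behind this edge pushes it towards the front.
- eraser: Eraser in a card sleeve, 22 x 52 x 12 mm, behind the box; loose bystander, origin at the centre of its underside.
- marker: Black capped marker pen, 20 x 136 x 17 mm, in front of the box; loose bystander, origin at the centre of its underside.
- stapler: Stapler, 34 x 131 x 46 mm, behind the box; loose bystander, origin at the centre of its underside.
- clip_tin: Round shallow clip tin, 64 mm across, 17 mm high, behind the box; loose bystander, origin at the centre of its underside.
- tape_dispenser: Desk tape dispenser, 50 x 143 x 76 mm, to the right of the box; loose bystander, origin at the centre of its underside.
- paste_jar: Screw-top jar, 61 mm across, 50 mm high, to the left of the box; loose bystander, origin at the centre of its underside.

How it is judged:
On the way:
1. the unlatched cover has been tipped so that its far edge stands up (more than 0.3 rad) (value of joint any of cover_a, cover_b, cover_c, cover_d above 0.3 rad), for 0.1 s.
At the end, for the whole second after the job is handed in: The unlatched cover stands open at more than 1.25 rad (upright, stop at 1.5 rad) and at rest (((value of joint cover_a above 1.25 rad and velocity of joint cover_a between -0.05 and 0.05 rad/s) or (value of joint cover_b above 1.25 rad and velocity of joint cover_b between -0.05 and 0.05 rad/s) or (value of joint cover_c above 1.25 rad and velocity of joint cover_c between -0.05 and 0.05 rad/s) or (value of joint cover_d above 1.25 rad and velocity of joint cover_d between -0.05 and 0.05 rad/s))); the robot touches nothing.
It fails at once if a finger presses on the box or its covers with more than 45 N (forcing it) (contact force between the fingers and box above 45 N).
It fails at once if one of the loose things on the desk is shoved, lifted or carried (moved more than 30 mm) (distance of any of eraser, marker, stapler, clip_tin, tape_dispenser, paste_jar from where it was at the start of the episode above 0.03 m).
It also fails if it takes over 45 s, if anything falls off the work surface, if the arm or the gripper's body presses on something with over 40 N, if the wrist force passes 120 N, or if a joint passes its speed limit or range.

## Working session

There is one attempt and no reset: what is moved stays moved. The work goes in short steps, Python scripts to look and compute and a tool call to move; the robot and the scene stay as the last step left them, time stands still between calls to the robot, and variables do not carry over. Pictures are saved under pics/ and viewed, at most 10 in all, crops included, and the job is handed in when it is done.

Besides the shell and the picture viewer there is one more tool, called after ">>>" by a JSON object that holds its "fn" and its "kwargs". jog_arm: Moves the arm, as the interface text tells. Its arguments: {"type":"object","properties":{"motion":{"type":"array"},"squeeze":{"type":"number"}},"required":["motion"]}

```bash
mkdir -p pics; python3 - <<'E'
from station import ctrl
import cv2,numpy as np
o=ctrl.get_obs()
for k in("time_s","ee_pos","eef_rot","force","grip_width"):print(k,o[k])
for n in("scene","top"):
    cv2.imwrite(f"pics/{n}0.png",ctrl.camera(n)[:,:,::-1]); m=ctrl.camera_model(n); print(n,m)
E
```

```text
time_s 0.0
ee_pos [ 0.16025833 -0.52584667  0.20486831]
eef_rot [-3.14040065e+00 -7.01574041e-05  2.95805374e-01]
force [-0.28741433  0.34839224  0.07339201]
grip_width 0.09404743506483115
scene {'intrinsics': array([[477.42953062,   0.        , 319.57063289],
       [  0.        , 477.42953062, 195.8545818 ],
       [  0.        ,   0.        ,   1.        ]]), 'rvec': array([ 1.15548996, -2.18566386,  1.1008942 ]), 'tvec': array([0.08786699, 0.38659211, 0.93989737])}
top {'intrinsics': array([[438.90523655,   0.        , 321.12541018],
       [  0.        , 438.90523655, 195.69320023],
       [  0.        ,   0.        ,   1.        ]]), 'rvec': array([ 2.08756527, -2.13424487,  0.21726767]), 'tvec': array([-0.25613656,  0.52212874,  1.02385734])}
```

View pics/scene0.png

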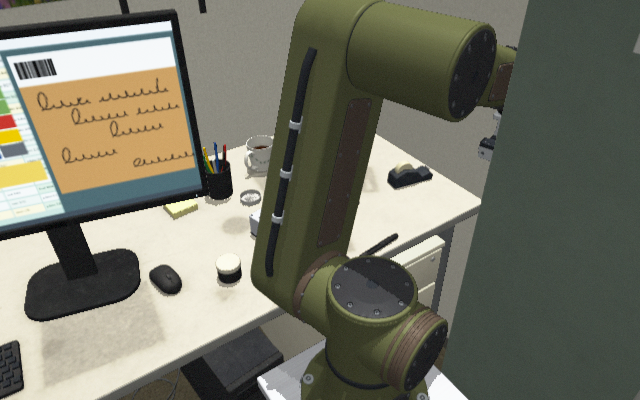

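View pics/top0.png

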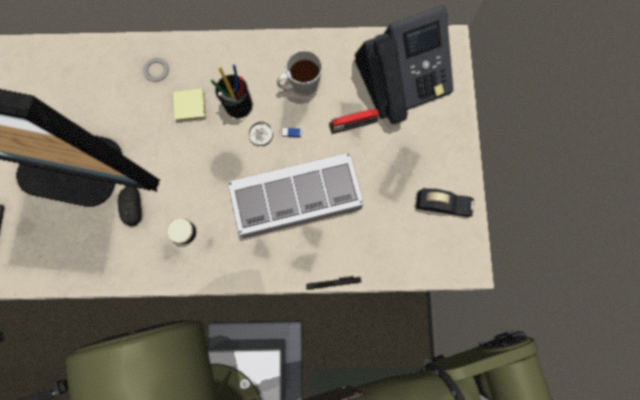

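The top view shows the box at about pixels (230–362, 155–237), covers with ribs at their near ends, and the marker in front at (333, 283). The scene view is blocked by the arm. I'll enlarge the box.

```bash
python3 - <<'E'
import cv2
i=cv2.imread("pics/top0.png")[145:245,220:370]
cv2.imwrite("pics/c.png",cv2.resize(i,None,fx=5.3,fy=5.3,interpolation=cv2.INTER_CUBIC))
E
```

```text
(no output)
```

View pics/c.png

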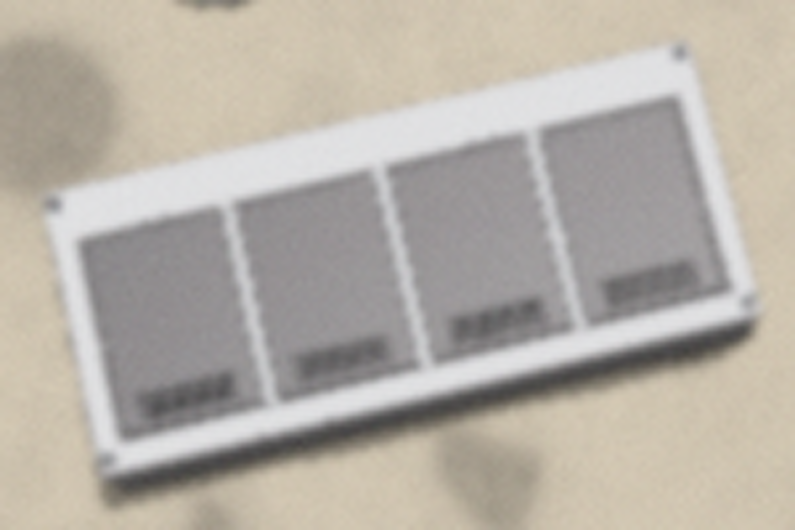

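```bash
cat >h.py <<'E'
import cv2,numpy as np
from station import ctrl
from scipy.optimize import least_squares
def proj(m,P): return cv2.projectPoints(np.asarray(P,float),m["rvec"],m["tvec"],m["intrinsics"],None)[0][:,0]
def bw(p,P):  # box x,y,yaw,ztop
    P=np.asarray(P,float);c,s=np.cos(p[2]),np.sin(p[2])
    return np.c_[p[0]+c*P[:,0]-s*P[:,1],p[1]+s*P[:,0]+c*P[:,1],np.full(len(P),p[3])]
def fit(obs,z=None):
    f=lambda q:np.concatenate([(proj(m,bw(q if z is None else [*q[:3],z],P))-u).ravel() for m,P,u in obs])
    r=least_squares(f,[0.5,0,0,.066],loss="soft_l1"); return r.x,np.abs(r.fun).max()
B=[(.04,.1405),(.04,-.1405),(-.052,-.1405),(-.052,.1405),(.068,.155),(.068,-.155),(-.068,-.155),(-.068,.155)]
U=np.array([(78,241),(680,96),(730,290),(122,440),(44,196),(690,40),(758,308),(103,472)])/5.3+[220,145]-.4
E
python3 - <<'E'
from h import *
m=ctrl.camera_model("top")
print(fit([(m,B,U)]));p,e=fit([(m,B,U)],.066);print(p,e)
N=["a","b","c","d"];ys=[.108,.036,-.036,-.108]
for n,y in zip(N,ys):print(n,bw([*p[:3],.066],[(-.034,y),(.04,y),(.055,y)]).round(4).tolist())
E
```

```text
(array([ 0.52390677, -0.2049893 ,  0.22261753,  0.06532525]), np.float64(1.5239957526612216))
[ 0.52375912 -0.20503757  0.22270241  0.066     ] 1.5728992779658029
a [[0.4667, -0.1072, 0.066], [0.5389, -0.0909, 0.066], [0.5535, -0.0876, 0.066]]
b [[0.4826, -0.1774, 0.066], [0.5548, -0.1611, 0.066], [0.5694, -0.1578, 0.066]]
c [[0.4985, -0.2477, 0.066], [0.5707, -0.2313, 0.066], [0.5854, -0.228, 0.066]]
d [[0.5145, -0.3179, 0.066], [0.5866, -0.3015, 0.066], [0.6013, -0.2982, 0.066]]
```

>>> {"fn": "jog_arm", "kwargs": {"motion": [[0, 0, 0, 0, 0, 0.073, -1], [0.039, -0.0125, 0, 0, 0, 0, -1], [0.039, -0.0125, 0, 0, 0, 0, -1], [0.039, -0.0125, 0, 0, 0, 0, -1], [0.039, -0.0125, 0, 0, 0, 0, -1]], "squeeze": 10}}

```text
time_s: 0.6
ee_pos: [0.3025, -0.4418, 0.2052]
eef_rot: [-3.141, 0.0, 0.222]
force: [0.4, 0.3, 1.6]
grip_width: 0.0573
grip_force: 0.0
```

>>> {"fn": "jog_arm", "kwargs": {"motion": [[0.039, -0.0125, 0, 0, 0, 0, -1], [0.039, -0.0125, 0, 0, 0, 0, -1], [0.039, -0.0125, 0, 0, 0, 0, -1], [0.039, -0.0125, 0, 0, 0, 0, -1], [0, 0, 0, 0, 0, 0, -1]]}}

```text
time_s: 1.1
ee_pos: [0.4454, -0.3571, 0.2049]
eef_rot: [-3.141, -0.0, 0.227]
force: [-0.3, -1.1, -0.2]
grip_width: 0.0171
grip_force: 0.0
```

```bash
python3 - <<'E'
from h import *
m=ctrl.camera_model("wrist");cv2.imwrite("pics/w1.png",ctrl.camera("wrist")[:,:,::-1])
o=ctrl.get_obs();print(o["time_s"],o["ee_pos"],o["eef_rot"],o["force"],o["grip_width"])
np.save("m1.npy",m,allow_pickle=True)
p=fit([(ctrl.camera_model("top"),B,U)],.066)[0];print(proj(m,bw([*p[:3],.066],B)).round(0).tolist())
E
```

```text
1.15 [ 0.44373985 -0.35830065  0.20479638] [-3.14067327e+00  5.73672464e-04  2.25853524e-01] [-1.01140433 -0.74695155 -0.02773568] 0.013437520013921138
[[0.0, 19.0], [332.0, 21.0], [330.0, 131.0], [27.0, 130.0], [-26.0, -19.0], [350.0, -17.0], [345.0, 149.0], [15.0, 147.0]]
```

View pics/w1.png

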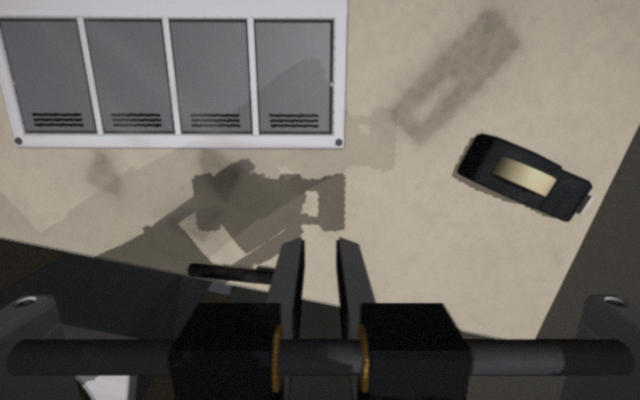

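The wrist view shows the cover-field corners at (334,20), (332,132), (26,132) and (0,17), and the box's front corners at (346,149) and (14,149). All are within about 2 px of the prediction. I'll refit using both views.

```bash
python3 - <<'E'
from h import *
m=np.load("m1.npy",allow_pickle=True).item();t=ctrl.camera_model("top")
W=np.array([(334,20),(332,132),(26,132),(0,17),(346,149),(14,149)],float)
O=[(t,B,U),(m,[B[i] for i in(1,2,3,0,6,7)],W)]
p,e=fit(O);print(p,e);np.save("p.npy",p)
for n,y in zip("abcd",[.108,.036,-.036,-.108]):print(n,bw(p,[(-.034,y),(.04,y),(.055,y)]).round(4).tolist())
d=bw(p,[(-.034,-.108)])[0]-ctrl.get_obs()["ee_pos"]
from scipy.spatial.transform import Rotation as R
print(R.from_euler("xyz",ctrl.get_obs()["eef_rot"]).inv().apply(d))
E
```

```text
[ 0.52356872 -0.20629186  0.22383717  0.06846107] 2.4661718978960323
a [[0.4664, -0.1085, 0.0685], [0.5386, -0.0921, 0.0685], [0.5532, -0.0888, 0.0685]]
b [[0.4824, -0.1787, 0.0685], [0.5546, -0.1623, 0.0685], [0.5692, -0.159, 0.0685]]
c [[0.4984, -0.2489, 0.0685], [0.5706, -0.2325, 0.0685], [0.5852, -0.2292, 0.0685]]
d [[0.5144, -0.3191, 0.0685], [0.5865, -0.3027, 0.0685], [0.6012, -0.2994, 0.0685]]
[ 0.07770257 -0.022215    0.13631124]
```

>>> {"fn": "jog_arm", "kwargs": {"motion": [[0.039, -0.011, 0, 0, 0, 0, -1], [0.0387, -0.011, 0.02, 0, 0, 0, -1], [0, 0, 0.04, 0, 0, 0, -1], [0, 0, 0.04, 0, 0, 0, -1], [0, 0, 0.024, 0, 0, 0, -1]]}}

```text
time_s: 1.65
ee_pos: [0.5116, -0.321, 0.0782]
eef_rot: [-3.139, 0.003, 0.222]
force: [0.1, -0.5, 0.3]
grip_width: 0.0002
grip_force: 0.0
```

>>> {"fn": "jog_arm", "kwargs": {"motion": [[0, 0, 0, 0, 0, 0, -1], [0, 0, 0, 0, 0, 0, -1], [0, 0, 0.004, 0, 0, 0, -1], [0, 0, 0.002, 0, 0, 0, -1], [0, 0, 0, 0, 0, 0, -1]]}}

```text
time_s: 2.15
ee_pos: [0.5135, -0.3212, 0.076]
eef_rot: [3.141, -0.001, 0.223]
force: [-0.7, 0.9, -0.3]
grip_width: 0.0005
grip_force: 0.0
```

>>> {"fn": "jog_arm", "kwargs": {"motion": [[0, 0, 0.003, 0, 0, 0, -1], [0, 0, 0.002, 0, 0, 0, -1], [0, 0, 0.002, 0, 0, 0, -1], [0, 0, 0.002, 0, 0, 0, -1], [0, 0, 0, 0, 0, 0, -1]]}}

```text
time_s: 2.65
ee_pos: [0.5134, -0.321, 0.0662]
eef_rot: [-3.141, 0.0, 0.223]
force: [0.8, -0.1, -0.3]
grip_width: 0.0003
grip_force: 0.0
```

>>> {"fn": "jog_arm", "kwargs": {"motion": [[0, 0, 0.001, 0, 0, 0, -1], [0, 0, 0.001, 0, 0, 0, -1], [0, 0, 0.001, 0, 0, 0, -1], [0, 0, 0, 0, 0, 0, -1]]}}

```text
time_s: 3.05
ee_pos: [0.5134, -0.321, 0.0634]
eef_rot: [-3.142, 0.0, 0.223]
force: [-0.9, -0.6, 2.1]
grip_width: 0.0005
grip_force: 0.5
```

>>> {"fn": "jog_arm", "kwargs": {"motion": [[0, 0, 0.001, 0, 0, 0, -1], [0, 0, 0.001, 0, 0, 0, -1], [0, 0, 0, 0, 0, 0, -1]]}}

```text
time_s: 3.35
ee_pos: [0.5135, -0.321, 0.0613]
eef_rot: [-3.142, -0.0, 0.223]
force: [-0.5, -0.6, 0.4]
grip_width: 0.0006
grip_force: 0.5
```

>>> {"fn": "jog_arm", "kwargs": {"motion": [[0, 0, 0.001, 0, 0, 0, -1], [0, 0, 0.001, 0, 0, 0, -1], [0, 0, 0.001, 0, 0, 0, -1], [0, 0, 0.001, 0, 0, 0, -1], [0, 0, 0, 0, 0, 0, -1]]}}

```text
time_s: 3.85
ee_pos: [0.5134, -0.321, 0.0573]
eef_rot: [-3.141, 0.0, 0.223]
force: [-0.5, 0.7, 0.7]
grip_width: 0.0006
grip_force: 0.4
```

Cover d has sunk 9 mm under about 1 N, so it is the unlatched one. I'll keep pressing.

>>> {"fn": "jog_arm", "kwargs": {"motion": [[0, 0, 0.002, 0, 0, 0, -1], [0, 0, 0.002, 0, 0, 0, -1], [0, 0, 0.002, 0, 0, 0, -1], [0, 0, 0.002, 0, 0, 0, -1], [0, 0, 0.002, 0, 0, 0, -1]]}}

```text
time_s: 4.35
ee_pos: [0.5133, -0.321, 0.0472]
eef_rot: [-3.141, 0.0, 0.223]
force: [-0.2, -0.4, 0.9]
grip_width: 0.0003
grip_force: 0.5
```

>>> {"fn": "jog_arm", "kwargs": {"motion": [[0, 0, 0.002, 0, 0, 0, -1], [0, 0, 0.002, 0, 0, 0, -1], [0, 0, 0.002, 0, 0, 0, -1], [0, 0, 0.002, 0, 0, 0, -1], [0, 0, 0, 0, 0, 0, -1]]}}

```text
time_s: 4.85
ee_pos: [0.5133, -0.3209, 0.0391]
eef_rot: [-3.141, 0.0, 0.223]
force: [-1.1, -0.8, -0.3]
grip_width: 0.0006
grip_force: 0.2
```

>>> {"fn": "jog_arm", "kwargs": {"motion": [[0, 0, -0.01, 0, 0, 0, -1], [0, 0, -0.03, 0, 0, 0, -1], [0, 0, -0.035, 0, 0, 0, -1], [0, 0, -0.035, 0, 0, 0, -1], [0, 0, 0, 0, 0, 0, -1]]}}

```text
time_s: 5.35
ee_pos: [0.5151, -0.3221, 0.1555]
eef_rot: [3.135, -0.006, 0.223]
force: [0.4, 0.8, -0.1]
grip_width: 0.0006
grip_force: 0.0
```

```bash
python3 - <<'E'
from h import *
w=ctrl.camera("wrist")[:,:,::-1];t=ctrl.camera("top")[130:250,230:390,::-1]
cv2.imwrite("pics/w2.png",np.vstack([w[:,:],cv2.resize(t,(640,480))[:200*0+190]]))
print(ctrl.get_obs()["ee_pos"])
E
```

```text
[ 0.51361112 -0.32109302  0.15044539]
```

View pics/w2.png

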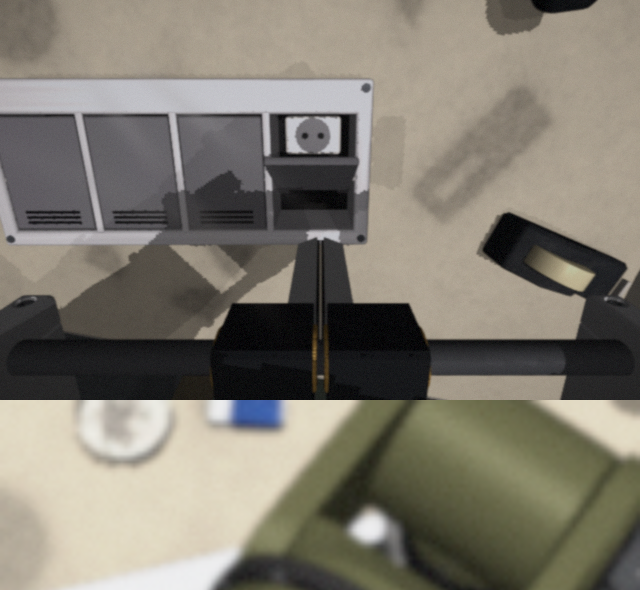

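The far edge of cover d stands up (row about 160, socket visible behind it). Next I'll go over it and behind.

>>> {"fn": "jog_arm", "kwargs": {"motion": [[0.028, 0, 0, 0, 0, 0, -1], [0.03, 0, 0, 0, 0, 0, -1], [0.028, 0, 0, 0, 0, 0, -1], [0, 0, 0, 0, 0, 0, -1], [0, 0, 0.03, 0, 0, 0, -1]]}}

```text
time_s: 5.95
ee_pos: [0.5986, -0.3023, 0.1213]
eef_rot: [3.139, -0.003, 0.224]
force: [0.3, -0.3, -0.9]
grip_width: 0.0007
grip_force: 0.0
```

>>> {"fn": "jog_arm", "kwargs": {"motion": [[0, 0, 0.025, 0, 0, 0, -1], [0, 0, 0.006, 0, 0, 0, -1], [-0.01, 0, 0, 0, 0, 0, -1], [-0.01, 0, 0, 0, 0, 0, -1], [0, 0, 0, 0, 0, 0, -1]]}}

```text
time_s: 6.45
ee_pos: [0.5769, -0.3073, 0.09]
eef_rot: [3.14, -0.001, 0.222]
force: [0.6, 0.2, 1.1]
grip_width: 0.001
grip_force: 0.0
```

>>> {"fn": "jog_arm", "kwargs": {"motion": [[-0.004, 0, 0, 0, 0, 0, -1], [-0.004, 0, 0, 0, 0, 0, -1], [-0.004, 0, 0, 0, 0, 0, -1], [-0.004, 0, 0, 0, 0, 0, -1], [0, 0, 0, 0, 0, 0, -1]]}}

```text
time_s: 6.95
ee_pos: [0.5618, -0.3101, 0.0885]
eef_rot: [-3.141, 0.0, 0.223]
force: [-1.2, -0.7, 0.2]
grip_width: 0.0004
grip_force: 0.0
```

>>> {"fn": "jog_arm", "kwargs": {"motion": [[-0.002, 0, 0, 0, 0, 0, -1], [-0.002, 0, 0, 0, 0, 0, -1], [-0.002, 0, 0, 0, 0, 0, -1], [-0.001, 0, 0, 0, 0, 0, -1], [0, 0, 0, 0, 0, 0, -1]]}}

```text
time_s: 7.45
ee_pos: [0.5552, -0.3115, 0.0884]
eef_rot: [-3.141, 0.0, 0.223]
force: [-0.6, 0.0, 0.4]
grip_width: 0.0003
grip_force: 0.0
```

>>> {"fn": "jog_arm", "kwargs": {"motion": [[-0.001, 0, 0, 0, 0, 0, -1], [-0.001, 0, 0, 0, 0, 0, -1], [-0.001, 0, 0, 0, 0, 0, -1], [0, 0, 0, 0, 0, 0, -1]]}}

```text
time_s: 7.85
ee_pos: [0.5528, -0.3121, 0.0885]
eef_rot: [3.141, -0.001, 0.223]
force: [4.5, 1.0, -0.9]
grip_width: 0.0008
grip_force: 2.2
```

Force rose to 4.6 N at the expected stop position, so I'll back off and check.

>>> {"fn": "jog_arm", "kwargs": {"motion": [[0.005, 0, 0, 0, 0, 0, -1], [0.02, 0, 0, 0, 0, 0, -1], [0.02, 0, 0, 0, 0, 0, -1], [0, 0, -0.04, 0, 0, 0, -1], [0, 0, -0.045, 0, 0, 0, -1]]}}

```text
time_s: 8.35
ee_pos: [0.596, -0.3015, 0.1724]
eef_rot: [-3.139, 0.004, 0.223]
force: [0.9, -0.0, -0.4]
grip_width: 0.0004
grip_force: 0.0
```

>>> {"fn": "jog_arm", "kwargs": {"motion": [[-0.035, 0, -0.01, 0, 0, 0, -1], [-0.04, 0, 0, 0, 0, 0, -1], [-0.04, 0, 0, 0, 0, 0, -1], [-0.03, 0, 0, 0, 0, 0, -1], [0, 0, 0, 0, 0, 0, -1]]}}

```text
time_s: 8.85
ee_pos: [0.4525, -0.3352, 0.184]
eef_rot: [3.141, 0.001, 0.22]
force: [0.8, -0.1, -0.3]
grip_width: 0.0006
grip_force: 0.0
```

```bash
python3 - <<'E'
from h import *
m=ctrl.camera_model("wrist");w=ctrl.camera("wrist")[:,:,::-1]
cv2.imwrite("pics/w3.png",w)
o=ctrl.get_obs();print(o["time_s"],o["ee_pos"],o["force"])
p=np.load("p.npy")
for a in(1.0,1.25,1.5):   # upper rim of far edge at angle a
    x=-.010+.05*np.cos(a)-.003*np.sin(a);z=.063+.05*np.sin(a)+.003*np.cos(a)
    q=p.copy();q[3]=z;print(a,proj(m,bw(q,[(x,-.0755),(x,-.1405)])).round(1).tolist())
E
```

```text
8.9 [ 0.4540389  -0.33480125  0.1839719 ] [0.3651224  0.13790947 0.33145319]
1.0 [[269.8, 59.7], [362.1, 59.4]]
1.25 [[269.6, 76.8], [362.4, 76.4]]
1.5 [[270.1, 95.2], [362.1, 94.9]]
```

View pics/w3.png

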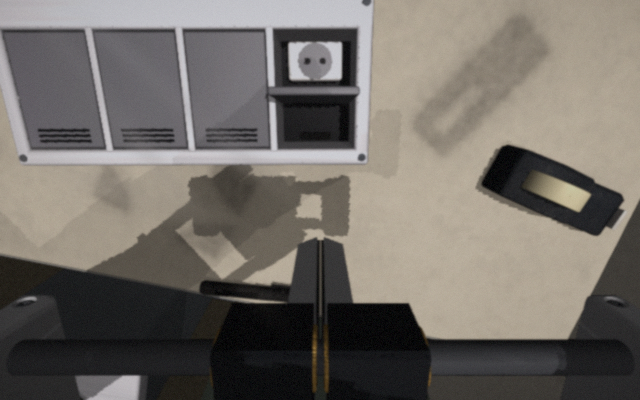

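The far rim is seen at rows 87–96, x 268–360. Its upper-face side at row 95 matches 1.5 rad, well past the 1.25 rad prediction (row 77). The other things haven't moved and the robot is clear, so I'm handing in.

```bash
python3 -c "
from station import ctrl
print(ctrl.hand_in())"
```

```text
the job is handed in; nothing more can be done
None
```

The rightmost cover (d) was the unlatched one; it now stands open at the stop, about 1.5 rad by the last wrist picture, and the job is handed in, though no verdict came back.

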